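Show the camera the pin under the neck in an inspection mirror

TASK

A steel pin has been driven right through the instrument neck in the vise, and the small camera on the bench has to see whether its lower end has come through cleanly. Pick up the inspection mirror by its handle and hold it under the neck, straight below the pin and about 10 cm beneath it, turned and tilted so that the camera sees the pin's lower end in the middle of the glass; keep it still there in the gripper, for the job finishes with you holding it. Do not touch the neck, the vise or the camera, and leave the other things on the bench where they lie.

Things in the scene. Friction and masses are not known exactly. Their poses are not given: they have to be found in the camera images.
- mirror: inspection mirror, loose, 0.15 kg, lying flat, z up. Origin: underside centre of its dark wooden handle, 120 mm long (x), 20 wide (y), 18 thick (z). A thin stem leaves the handle's +x end and rises to the swivel of the mirror head, which lies 150 mm along +x and 32 mm above the underside, axis along y. Balances 35 mm ahead of the origin.
- glass (a point): centre of the mirror's reflecting face, 6 mm out from the swivel along the normal. z axis: the normal, out of the glass; y axis: the mirror's y; x axis: down the slope of the face, away from the handle. Glass 60 mm square in a 66 mm square frame 4 mm thick.
- mirror_head (a joint): swivel of the mirror head (rad). The glass's normal leans from the handle's z towards the handle's +x end by 0.65 rad plus this value. It starts somewhere between -0.2 and 0.2 and is stiff (0.3 N m): it stays as it is set unless the head is forced.
- vise: green bench vise with the neck clamped in it, fixed. Origin: on the bench straight below the steel pin. Neck level along y, 56 mm wide, underside 230 and top 252 mm up, from the jaws (y -200 to -300 mm; vise 285 mm high, 75 mm to the -x and 150 mm to the +x side) to y +45 mm; then the head, 124 mm wide over its keys, slopes down to 205 mm up at y +160 mm.
- pin_end (a point): lower end of the steel pin, 12 mm across, on the neck's underside, 229 mm above the bench. It faces straight down.
- pin_top (a point): upper end of the same upright steel pin, showing on the neck's top just beyond the white nut, straight above pin_end by 24 mm.
- bench_camera: small black bench camera on a round-footed post, fixed, 220 mm high, 310 mm from the pin on the side away from the robot, facing the pin. Its origin is NOT at the camera but on the bench straight below the pin; its x axis runs from there to the camera. Centre of the lens: 285 mm along x, 200 mm up.
- aim (a point): no solid thing: the point on the straight line from pin_end to the lens, 0.254 of the way from the pin, that a mirror 100 mm straight below the pin must squarely face for the lens to see the pin's end in it.
- table: the wooden bench, top at z = 0.
- tape: bystander: roll of paper tape lying flat, 104 mm across, 24 mm high. Origin on its underside.
- chisel: bystander: wood chisel lying down, 250 mm long. Origin on its underside.
- plane: bystander: hand plane, 245 mm long, 100 mm high. Origin on its underside.
- pliers: bystander: pliers lying flat, 190 mm long. Origin on its underside.
- brush: bystander: brush lying down. Origin on its underside.
- wax_tin: bystander: round wax tin, 80 mm across, 45 mm high. Origin on its underside.
Not all that is in view belongs to the job. Leave any green or orange look-alike of the bench_camera alone. What is shaped like the mirror but orange is not meant.

How it is judged:
By the outcome, as a careful person would: the job done as asked, in the order asked, and still so for the second after the job is handed in, while the arm keeps its last pose, push and grip.
It also fails if it takes over 35 s, if anything falls off the work surface, if the arm or the gripper's body presses on something with over 40 N, if the wrist force passes 120 N, or if a joint passes its speed limit or range.

ROBOT

A 7-joint arm with a two-finger parallel gripper is mounted at the origin on the work surface. World frame = base frame: x ahead of the robot, y to its left, z up, the work surface at z = 0. Lengths are in m, angles in rad, forces in N, time in s.
With the tool pointing down it reaches from about 0.35 to 0.775 m from the base axis. Payload 3.1 kg.
Tool frame: the origin (TCP) lies at the very end of the fingers, on their centre line; the grasp point (between the pads) lies 19 mm behind it (bot.hold_point_z is the distance from the TCP to the grasp point, in m); z points along the fingers, y is the line along which they close (so a half turn about z gives the same grasp; the last joint's range is limited). The gripper opens to 85 mm and grips with 20 to 120 N. Pads are 22 mm wide; open, the fingers measure 114 mm over their backs; the gripper's body (76 mm by 85 mm) begins 54 mm behind the grasp point. The pads swing forward as they close: fully open they stand 13 mm farther back than shut.
Start: joints at [-1.242, 0.311, 0.014, 1.512, -0.004, 1.319, -0.027], TCP at [0.199, 0.513, 0.231] pointing down, gripper open.
Joint ranges: [-2.7, 2.7], [-0.3, 1.91], [-1.27, 1.3], [0.12, 2.57], [-1.44, 4.58], [0.2, 2.03], [-3.05, 3.05]. Speed limits (rad/s): [2.79, 2.79, 3.14, 3.14, 3.14, 3.14, 3.14].

INTERFACE

Orientations are given as a unit quaternion [w, x, y, z].
In Python, from rig import status, eyes, workorder, bot gives the robot as it stands. The module is installed in compiled form; this text tells all that it offers.
- The arm moves only by the tool servo_tool, never from a script. Its argument "steps" is a list of rows, each a list of 7 numbers: the closure, from -1 (fully open) to 1 (shut), then the shift along the tool's x, y, z in m, then the turn, a rotation vector about the tool's x, y, z in rad. A call has 1 to 20 rows; each row shifts and turns the commanded pose from where the row before left it, along the tool's axes as they then stand; what a row does not reach is not made up. A row lasts 1/12 s, in which the tool goes at most 41.7 mm and 7.16 degrees, less where a joint would pass 70% of its speed; a pose out of reach is approached as far as the arm can. A call with a gripper value outside its range is refused whole. The fingers move at their own pace and stop on an object; "grip_force" is the grip in N (left out, the last holds). Time passes only in rows, so rows that do not move let the fingers close. It gives the time, the measured TCP pose, the force, the opening and the grip force at its end, in the units of the state.
- status.get_state(): the state, without advancing time (a new reading comes with each control period).
- eyes.get_image(name): name is "scene" or "side" or "wrist"; returns a dict with "color" (480x640x3 uint8, red, green, blue), "fovy" (degrees; the focal length in pixels is half the picture's height over the tangent of half this angle, whatever the lens; pixels are square), "cx", "cy" (the principal point, pixels), "R" (3x3) and "t" (3): a world point X has camera coordinates R X + t. Camera axes: x right, y down, z forward; pixel columns grow to the right and rows downward; lengths in m; the calibration is good to about 2 mm. A picture is of the moment at which its call begins. There is no depth.
- workorder.close_job(): hands the job in; it is judged then, once.
The state is a dict: "time": time; "joints": joint angles; "dq": joint speeds; "effort": joint torques, N m; "tcp_pos": TCP position; "eef_rot": TCP orientation; "force": force on the tool from outside, world axes, zero at the start; "wrist_torque": the same for the moment, N m; "grip_width": opening from 0.0 (shut) to 1.0 (fully open); "grip_force": force on a finger pad.
Only numpy, scipy, OpenCV 4.12 (cv2) and the standard library are available. Lean on these libraries where they do the work, as an engineer would, in place of code of your own. Each camera call takes 0.05 s, during which the arm holds its last target. There are 200 camera calls.

## Working session

There is one attempt and no reset: what is moved stays moved. The work goes in short steps, Python scripts to look and compute and a tool call to move; the robot and the scene stay as the last step left them, time stands still between calls to the robot, and variables do not carry over. Pictures are saved under pics/ and viewed, at most 10 in all, crops included, and the job is handed in when it is done.

Besides the shell and the picture viewer there is one more tool, called as name(argument=value, ...), one argument or row to a line, values as JSON. servo_tool: Moves the arm, as the interface text tells. Its arguments: {"type":"object","properties":{"steps":{"type":"array","items":{"type":"array","items":{"type":"number"}}},"grip_force":{"type":"number"}},"required":["steps"]}

```bash
mkdir -p pics
cat > h.py <<'E'
import numpy as np, cv2
from scipy.spatial.transform import Rotation as Ro
from rig import status, eyes, workorder, bot
def K(im):
    f=im["color"].shape[0]/2/np.tan(np.radians(im["fovy"])/2); return f
def ray(im,u,v):
    f=K(im);R=np.array(im["R"]);t=np.array(im["t"])
    d=R.T@np.array([(u-im["cx"])/f,(v-im["cy"])/f,1]); return -R.T@t,d/np.linalg.norm(d)
def onz(im,u,v,z):
    o,d=ray(im,u,v); return o+d*(z-o[2])/d[2]
def proj(im,X):
    f=K(im);c=np.array(im["R"])@np.array(X)+np.array(im["t"]); return np.array([im["cx"]+f*c[0]/c[2],im["cy"]+f*c[1]/c[2]])
def tri(a,b):
    A=0;y=0
    for o,d in (a,b):
        P=np.eye(3)-np.outer(d,d);A=A+P;y=y+P@o
    return np.linalg.solve(A,y)
def save(n,im,crop=None,s=1):
    c=im["color"][:,:,::-1]
    if crop: c=c[crop[1]:crop[3],crop[0]:crop[2]]
    cv2.imwrite("pics/"+n,cv2.resize(c,None,fx=s,fy=s,interpolation=cv2.INTER_CUBIC))
def pose():
    s=status.get_state(); q=np.array(s["eef_rot"]); return np.array(s["tcp_pos"]),Ro.from_quat(q[[1,2,3,0]])
E
python3 - <<'E'
from h import *
import pickle
for n in ("scene","side"):
    im=eyes.get_image(n);save(n+"0.png",im);pickle.dump(im,open(n+".pkl","wb"))
    print(n,im["fovy"],im["cx"],im["cy"],-np.array(im["R"]).T@im["t"])
print(status.get_state(),bot.hold_point_z)
E
```

```text
scene 47.104992044922284 305.2598699514542 244.64824964338328 [1.31405147 0.31471917 1.19731751]
side 47.890988730196284 317.16991211917576 236.96282094835416 [-0.31808799 -0.73748628  1.08127901]
{'time': 0.1, 'joints': array([-1.24167773,  0.31164326,  0.01400565,  1.51290444, -0.00439569,
        1.31918153, -0.02721321]), 'dq': array([-0.00012404, -0.00097291,  0.00077856, -0.00289201, -0.0009295 ,
       -0.0019324 ,  0.00053157]), 'effort': array([ 6.62747971e-04, -3.80858874e+01,  1.46579118e-01, -2.31241429e+01,
        1.21891382e-02,  8.15939333e-03, -8.96284327e-07]), 'tcp_pos': array([0.19906748, 0.51201334, 0.23032794]), 'eef_rot': array([-1.46385600e-04,  1.84323024e-01,  9.82865156e-01, -1.04273573e-03]), 'force': array([ 0.49497526,  1.14611738, -0.35991838]), 'wrist_torque': array([0.00571589, 0.03703047, 0.00893552]), 'grip_force': 0.0, 'grip_width': 0.9984167747999643} 0.0187
```

View pics/scene0.png

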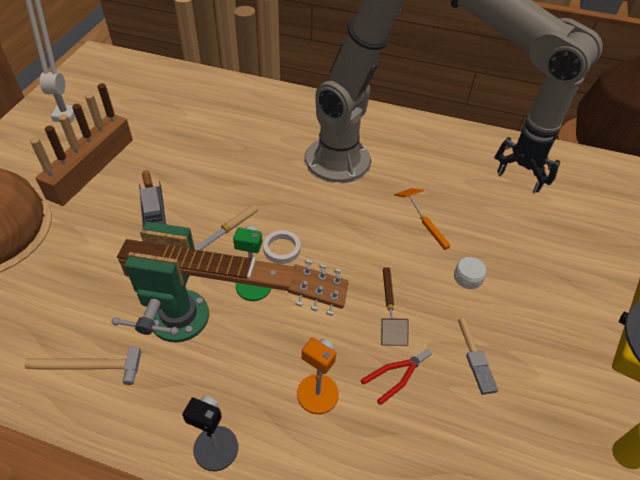

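View pics/side0.png

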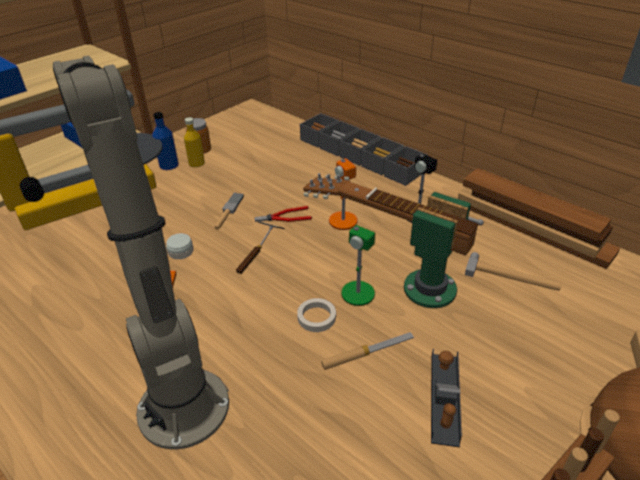

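The scene picture shows the dark-handled mirror at (388,288) with its glass at (395,330). What could be mistaken for it is the orange mirror at (435,232). The black camera is at (203,413); its look-alikes are green (250,240) and orange (319,355). The neck pin is near (272,272). I choose the dark-handled mirror and the black camera, and check both in one close crop.

Run:
```python
import pickle
from h import *
a=pickle.load(open("scene.pkl","rb"));b=pickle.load(open("side.pkl","rb"))
def c(im,x,y,w,h,s): return cv2.resize(im["color"][y:y+h,x:x+w,::-1],(w*s,h*s),interpolation=cv2.INTER_CUBIC)
t=np.hstack([c(a,360,255,100,75,4)[:, :],c(a,230,235,100,75,4)])
u=np.hstack([c(b,225,205,100,75,4),c(b,340,165,100,75,4)])
cv2.imwrite("pics/crop.png",np.vstack([t,u]))
```

```text
(no output)
```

View pics/crop.png

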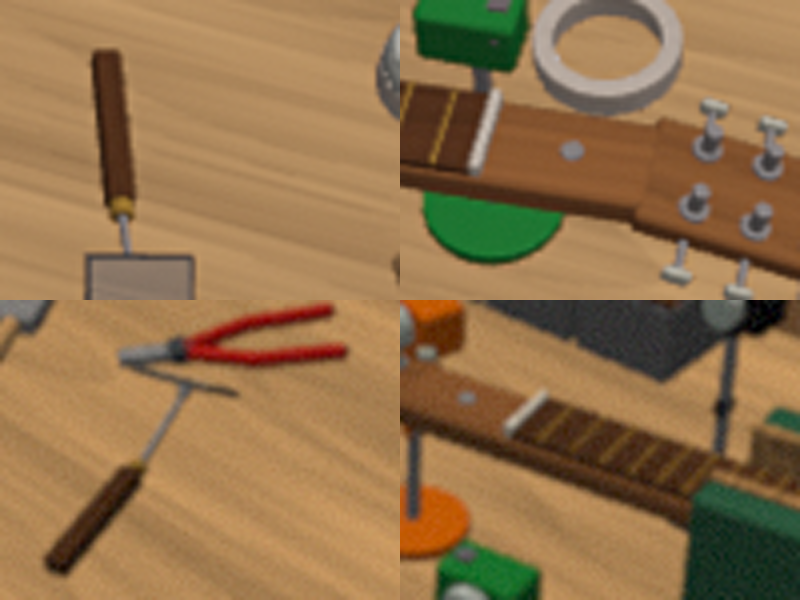

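The crop confirms the mirror has a brown handle, brass ferrule and grey glass, with the glass nearly edge-on in the side view. The pin top is at scene (273,272.5) and side (356.7,189.5). Next I measure everything.

```bash
cat > m.py <<'E'
import pickle
from h import *
a=pickle.load(open("scene.pkl","rb"));b=pickle.load(open("side.pkl","rb"))
pt=tri(ray(a,273,272.5),ray(b,356.7,189.5)); print("pin_top",pt,proj(a,pt),proj(b,pt))
print(" onz .253",onz(a,273,272.5,.253),onz(b,356.7,189.5,.253))
def dist(im,box,f,name,z):
    x0,y0,x1,y1=box;s=im["color"][y0:y1,x0:x1].astype(int);m=f(s).astype(np.uint8)
    n,l,st,c=cv2.connectedComponentsWithStats(m);k=1+np.argmax(st[1:,4])
    pts=np.argwhere(l==k)[:,::-1]+[x0,y0]
    r=cv2.minAreaRect(pts.astype(np.float32))
    W=np.array([onz(im,u,v,z)[:2] for u,v in cv2.boxPoints(r)])
    print(name,"c",onz(im,*pts.mean(0),z)[:2].round(4),"n",len(pts),"box",cv2.boxPoints(r).round(1).tolist(),"W",W.round(3).tolist());return pts
dark=lambda s:(s.sum(2)<230)
print("handle");ha=dist(a,(375,255,405,312),lambda s:(s[...,0]<120),"scene",.014);hb=dist(b,(230,240,268,278),lambda s:(s[...,0]<120),"side",.014)
for im,p in((a,ha),(b,hb)):
    W=np.array([onz(im,u,v,.012)[:2] for u,v in p]);c=W.mean(0);_,_,V=np.linalg.svd(W-c);e=(W-c)@V[0];w=(W-c)@V[1]
    print(c,V[0],np.degrees(np.arctan2(V[0][1],V[0][0])),e.min(),e.max(),w.min(),w.max())
g=lambda s:(s[...,1]>s[...,0]*1.5)&(s[...,1]>70)
dist(a,(190,420,245,470),lambda s:(s.max(2)<90),"camfoot",.01)
dist(a,(230,275,275,305),g,"greenfoot",.01)
dist(b,(335,275,380,310),g,"greenfoot side",.01)
o=lambda s:(s[...,0]>170)&(s[...,2]<60)
dist(a,(290,375,345,415),o,"orangefoot",.01)
dist(b,(325,205,362,232),o,"orangefoot side",.01)
dist(a,(180,390,225,435),lambda s:(s.max(2)<60),"camhead",.2)
E
python3 m.py
```

```text
pin_top [0.67018834 0.03823833 0.25239134] [272.25952146 272.7064617 ] [356.11844059 189.39373321]
 onz .253 [0.6695747 0.0397107 0.253    ] [0.67009795 0.03611784 0.253     ]
handle
scene c [0.4542 0.2713] n 307 box [[382.0, 268.1000061035156], [390.1000061035156, 267.29998779296875], [394.20001220703125, 310.6000061035156], [386.1000061035156, 311.3999938964844]] W [[0.396, 0.242], [0.387, 0.262], [0.518, 0.303], [0.527, 0.284]]
side c [0.4426 0.2657] n 243 box [[234.60000610351562, 270.1000061035156], [256.8999938964844, 243.39999389648438], [262.70001220703125, 248.1999969482422], [240.39999389648438, 275.0]] W [[0.385, 0.261], [0.514, 0.304], [0.509, 0.272], [0.382, 0.232]]
[0.45212942 0.27106022] [0.95318478 0.30238846] 17.601116300835795 -0.06438955372252854 0.07260820561313502 -0.010325866080461484 0.011207636281053377
[0.44461128 0.26777621] [-0.9465653  -0.32251222] -161.1850785916481 -0.07126309447216418 0.0643116762653248 -0.013896350542501774 0.013932553961630973
camfoot c [0.9753 0.0119] n 1760 box [[190.0, 420.0], [237.0, 420.0], [237.0, 469.0], [190.0, 469.0]] W [[0.9
[... 379 characters left out ...]
, 281.0], [373.0, 304.0], [342.0, 304.0]] W [[0.562, -0.006], [0.62, -0.073], [0.547, -0.13], [0.491, -0.066]]
orangefoot c [0.7923 0.1869] n 1100 box [[298.0, 375.0], [338.0, 375.0], [338.0, 411.0], [298.0, 411.0]] W [[0.763, 0.129], [0.733, 0.218], [0.816, 0.242], [0.845, 0.158]]
orangefoot side c [0.7902 0.1857] n 322 box [[329.0, 227.0], [329.0, 211.0], [357.0, 211.0], [357.0, 227.0]] W [[0.73, 0.192], [0.797, 0.251], [0.859, 0.179], [0.789, 0.123]]
camhead c [0.9872 0.0159] n 851 box [[179.1999969482422, 418.70001220703125], [193.3000030517578, 394.0], [225.3000030517578, 412.29998779296875], [211.1999969482422, 437.0]] W [[1.006, -0.021], [0.953, -0.017], [0.967, 0.055], [1.018, 0.05]]
```

servo_tool(
  steps=[
    [-1,-0.0335,-0.0117,-0.002,0,0,0],
    [-1,-0.0335,-0.0117,-0.002,0,0,0],
    [-1,-0.0335,-0.0117,-0.002,0,0,0],
    [-1,-0.0335,-0.0117,-0.002,0,0,0],
    [-1,-0.0335,-0.0117,-0.002,0,0,0],
    [-1,-0.0335,-0.0117,-0.002,0,0,0],
    [-1,-0.0335,-0.0117,-0.002,0,0,0],
    [-1,-0.0335,-0.0117,-0.002,0,0,0],
    [-1,-0.0335,-0.0117,-0.002,0,0,0],
    [-1,-0.0335,-0.0117,-0.002,0,0,0],
    [-1,0,0,0,0,0,-0.113],
    [-1,0,0,0,0,0,-0.113],
    [-1,0,0,0,0,0,-0.113],
    [-1,0,0,0,0,0,-0.113],
    [-1,0,0,0,0,0,-0.113],
    [-1,0,0,0,0,0,-0.113],
  ],
)

```text
time: 1.43
tcp_pos: [0.4688, 0.282, 0.2506]
eef_rot: [-0.001, -0.156, 0.988, -0.0]
force: [-0.2, 0.2, -0.2]
grip_width: 1.001
grip_force: 0.0
```

Run:
```python
from h import *
import pickle
im=eyes.get_image("wrist");save("w1.png",im);pickle.dump(im,open("w1.pkl","wb"))
p,R=pose();print(p,R.as_matrix().round(3),status.get_state()["joints"].round(2),"cam",-np.array(im["R"]).T@im["t"],im["fovy"])
```

```text
[0.46877092 0.28201259 0.2506745 ] [[-0.95  -0.311 -0.001]
 [-0.311  0.95  -0.001]
 [ 0.001 -0.    -1.   ]] [-0.66  0.3   0.12  1.49 -0.03  1.36  1.34] cam [0.39586502 0.25884533 0.39331221] 58.25511868128702
```

View pics/w1.png

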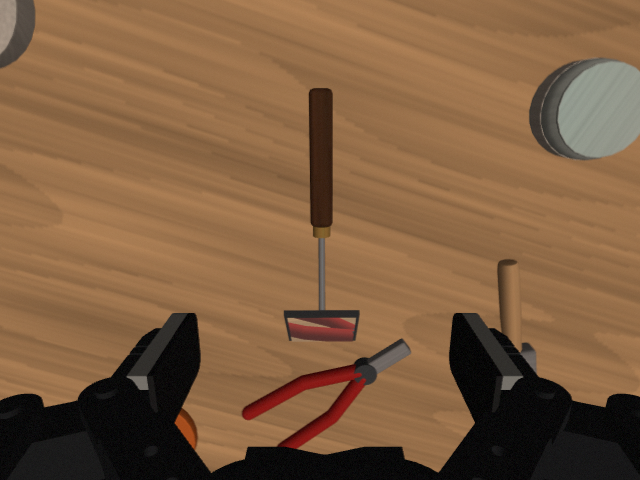

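The wrist view shows the handle nearly upright in the image, from (320,90) to (321.5,226). The glass quad spans about (284,310) to (360,341). I enlarge it for the corner fit.

Run:
```python
from h import *
import pickle
im=pickle.load(open("w1.pkl","rb"));save("w1c.png",im,(270,295,375,355),7)
for y in (95,120,150,180,210): 
    r=im["color"][y,290:350,0].astype(int);k=np.where(r<85)[0]+290;print(y,k.min(),k.max())
```

```text
95 309 331
120 309 331
150 310 331
180 310 332
210 310 331
```

View pics/w1c.png

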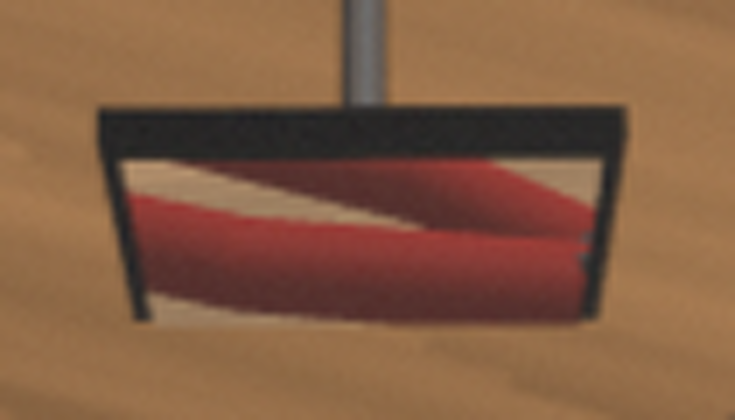

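servo_tool(
  steps=[
    [-1,-0.04,0,0,0,0,0],
    [-1,-0.04,0,0,0,0,0],
    [-1,-0.04,0,0,0,0,0],
    [-1,-0.04,0,0,0,0,0],
    [-1,0,0,0,0,0,0],
    [-1,0,0,0,0,0,0],
  ],
)

```text
time: 1.98
tcp_pos: [0.6226, 0.3302, 0.2456]
eef_rot: [-0.003, -0.152, 0.988, -0.002]
force: [-0.7, -0.4, 0.1]
grip_width: 0.997
grip_force: 0.0
```

Run:
```python
from h import *
import pickle
im=eyes.get_image("wrist");pickle.dump(im,open("w2.pkl","wb"))
g=im["color"].astype(int)
print(np.array(im["R"]).round(3))
p=np.array([.444+.15*.95,.268+.15*.311,.032]);uv=proj(im,p);print(uv)
u,v=uv.astype(int);x0=max(u-70,0);y0=max(v-50,0);print(x0,y0)
save("w2c.png",im,(x0,y0,x0+133,y0+100),6)
print(pose()[0])
```

```text
[[-0.298  0.955 -0.002]
 [ 0.913  0.286  0.29 ]
 [ 0.277  0.084 -0.957]]
[319.51209636 152.84852187]
249 102
[0.62144489 0.33035257 0.24832003]
```

View pics/w2c.png

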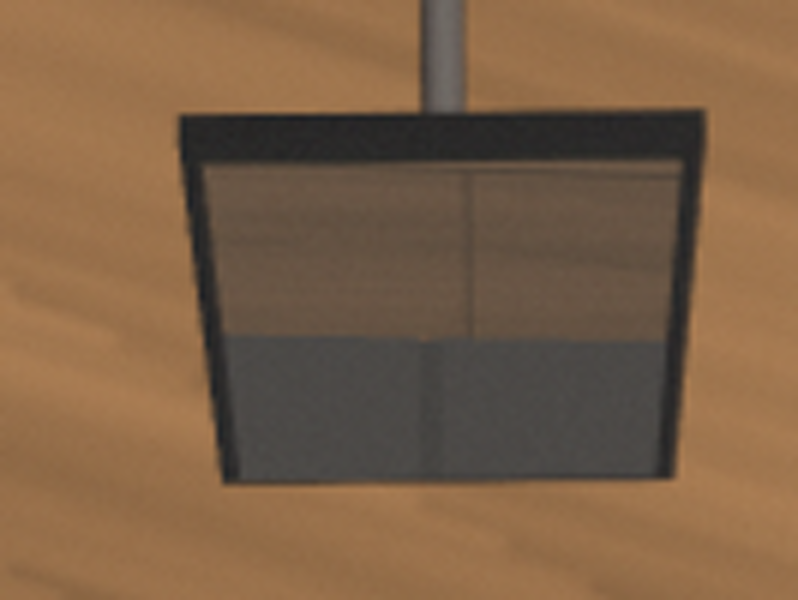

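The second wrist view shows the glass corners clearly, in crop pixels TL(203,163), TR(683,160), BR(657,477), BL(240,481). The lower rim is hidden. Next is PnP on both views.

```bash
cat > t.py <<'E'
from h import *
import pickle
from scipy.optimize import least_squares
w1=pickle.load(open("w1.pkl","rb"));w2=pickle.load(open("w2.pkl","rb"))
g1=np.array([[118,158],[605,158],[585,322],[150,322]])/7+[270,295]-.43
g2=np.array([[203,163],[683,160],[657,478],[240,481]])/6+[249,102]-.42
o2=np.array([[178,115],[706,110],[673,482],[222,487]])/6+[249,102]-.42
h=.03
# order: handle-side left(image)... image right = +y_handle
obj=np.array([[-h,-h,0],[-h,h,0],[h,h,0],[h,-h,0]])
def norm(im,px,obj):
    f=K(im);A=np.array([[f,0,im["cx"]],[0,f,im["cy"]],[0,0,1]])
    n,rv,tv,e=cv2.solvePnPGeneric(obj,px.astype(float),A,None,flags=cv2.SOLVEPNP_IPPE,reprojectionError=np.zeros((2,1)))
    for r,t,er in zip(rv,tv,e.ravel()):
        Rm=np.array(im["R"]).T@cv2.Rodrigues(r)[0];c=np.array(im["R"]).T@(t.ravel()-im["t"])
        print("c",c.round(4),"n",Rm[:,2].round(3),"lean",np.arccos(Rm[2,2]).round(3),"yaw n",np.degrees(np.arctan2(Rm[1,2],Rm[0,2])).round(1),"yaw y",np.degrees(np.arctan2(Rm[1,1],Rm[0,1])).round(1)-90,"err",er)
norm(w1,g1,obj);norm(w2,g2,obj);norm(w2,o2,obj*1.1)
def res(p):
    x,y,z,th,ps=p;a=np.array([np.cos(ps),np.sin(ps),0]);xx=np.cos(th)*a-np.sin(th)*np.array([0,0,1]);yy=np.array([-a[1],a[0],0])
    P=[np.array([x,y,z])+o[0]*xx+o[1]*yy for o in obj]
    return np.concatenate([(proj(im,q)-g[i]) for im,g in((w1,g1),(w2,g2)) for i,q in enumerate(P)])
s=least_squares(res,[.588,.315,.037,.65,.314]);print("joint",s.x.round(4),s.fun.round(1))
print("ctr handle", [onz(w1,u,v,.018).round(4).tolist() for u,v in ((320.3,89),(321.3,227))])
E
python3 t.py
```

```text
c [0.5849 0.3171 0.0421] n [0.617 0.195 0.763] lean 0.703 yaw n 17.6 yaw y 18.099999999999994 err 0.18158493488651037
c [0.5807 0.3158 0.0469] n [-0.942 -0.295 -0.157] lean 1.728 yaw n -162.6 yaw y 17.200000000000003 err 3.149374393924501
c [0.5882 0.3181 0.0375] n [0.606 0.191 0.773] lean 0.688 yaw n 17.5 yaw y 17.799999999999997 err 0.04861718240915184
c [0.5853 0.3172 0.0417] n [-0.756 -0.23   0.613] lean 0.911 yaw n -163.1 yaw y 17.599999999999994 err 3.226850084808727
c [0.5862 0.3173 0.0338] n [0.555 0.181 0.812] lean 0.624 yaw n 18.1 yaw y 17.900000000000006 err 0.11508565927026061
c [0.5828 0.3163 0.0385] n [-0.706 -0.22   0.673] lean 0.833 yaw n -162.7 yaw y 17.900000000000006 err 3.722682750640617
joint [0.5882 0.3181 0.0361 0.6909 0.3125] [ 0.6  0.  -0.2 -0.1 -1.   0.3  0.5  0.4  0.1  0.2 -0.1 -0.1 -0.2 -0.4
  0.2 -0.2]
ctr handle [[0.3861, 0.2523, 0.018], [0.4986, 0.289, 0.018]]
```

servo_tool(
  steps=[
    [-1,0.0397,-0.0005,0,0,0,0],
    [-1,0.0397,-0.0005,0,0,0,0],
    [-1,0.0397,-0.0005,0,0,0,0],
    [-1,0.0397,-0.0005,0,0,0,0],
    [-1,0.0397,-0.0005,0,0,0,0],
    [-1,0,0,0.035,0,0,0],
    [-1,0,0,0.035,0,0,0],
    [-1,0,0,0.035,0,0,0],
    [-1,0,0,0.035,0,0,0],
    [-1,0,0,0.035,0,0,0],
    [-1,0,0,0.035,0,0,0],
    [-1,0,0,0,0,0,0],
    [-1,0,0,0,0,0,0],
  ],
)

```text
time: 3.12
tcp_pos: [0.4309, 0.2673, 0.0417]
eef_rot: [-0.001, -0.153, 0.988, -0.0]
force: [0.8, 0.8, 1.3]
grip_width: 1.003
grip_force: 0.0
```

Run:
```python
from h import *
p,R=pose();print(p,R.as_matrix().round(4));c=np.array([.4424,.2707])
a=np.radians(18.05);d=p[:2]-c;print("along",d@[np.cos(a),np.sin(a)],"lat",d@[-np.sin(a),np.cos(a)],"toolyaw",np.degrees(np.arctan2(-R.as_matrix()[1,0],-R.as_matrix()[0,0])))
# camera foot/head refine and neck direction
import pickle
a=pickle.load(open("scene.pkl","rb"));b=pickle.load(open("side.pkl","rb"))
s=a["color"][420:475,185:245].astype(int);m=((s.max(2)<95)).astype(np.uint8)
n,l,st,cc=cv2.connectedComponentsWithStats(m);k=1+np.argmax(st[1:,4]);print(st[k])
cn=max(cv2.findContours((l==k).astype(np.uint8),0,1)[0],key=cv2.contourArea)[:,0]
cn=cn[cn[:,1]>15]
e=cv2.fitEllipse(cn);print(e);print("foot",onz(a,e[0][0]+185,e[0][1]+420,.008))
save("cams.png",a,(170,380,250,475),6)
```

```text
[0.43092254 0.26729924 0.04170511] [[-9.532e-01 -3.024e-01 -2.400e-03]
 [-3.024e-01  9.532e-01 -1.100e-03]
 [ 2.600e-03 -4.000e-04 -1.000e+00]]
along -0.011966329931645455 lat 0.00032285444537721386 toolyaw 17.60387881327903
[   0    0   53   51 1792]
((30.370698928833008, 28.490304946899414), (41.57780838012695, 45.19166564941406), 41.13643264770508)
foot [0.98053206 0.01749893 0.008     ]
```

View pics/cams.png

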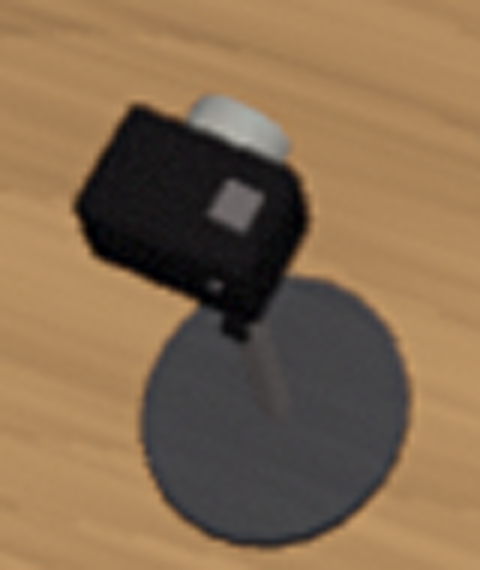

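The picture shows the camera foot disc centred at scene (216,448.5). That puts it about 311 mm from the pin, which matches the given 310 mm. I go down and grip.

servo_tool(
  steps=[
    [-1,0,0,0.02,0,0,-0.007],
    [-1,0,0,0.0185,0,0,0],
    [-1,0,0,0,0,0,0],
    [-1,0,0,0,0,0,0],
    [1,0,0,0,0,0,0],
    [1,0,0,0,0,0,0],
    [1,0,0,0,0,0,0],
    [1,0,0,0,0,0,0],
    [1,0,0,0,0,0,0],
    [1,0,0,0,0,0,0],
    [1,0,0,0,0,0,0],
    [1,0,0,0,0,0,0],
    [1,0,0,0,0,0,0],
    [1,0,0,0,0,0,0],
  ],
  grip_force=70,
)

```text
time: 4.28
tcp_pos: [0.4337, 0.2684, 0.0035]
eef_rot: [0.0, -0.156, 0.988, 0.0]
force: [-1.0, -0.7, 5.2]
grip_width: 0.215
grip_force: 71.5
```

Run:
```python
from h import *
import pickle
p,R=pose();s=status.get_state();print(p,R.as_matrix().round(4),s["grip_width"],s["grip_force"],s["force"],s["joints"].round(2))
a=pickle.load(open("scene.pkl","rb"));b=pickle.load(open("side.pkl","rb"))
f=onz(a,215.7,448.5,.008);pin=np.array([.670,.038]);d=f[:2]-pin;print(f,np.linalg.norm(d),np.degrees(np.arctan2(d[1],d[0])))
u=d/np.linalg.norm(d);L=np.r_[pin+.285*u,.2];print("lens",L,proj(a,L),proj(b,L))
```

```text
[0.43367414 0.26839372 0.00351972] [[-9.511e-01 -3.089e-01  8.000e-04]
 [-3.089e-01  9.511e-01  5.000e-04]
 [-9.000e-04  2.000e-04 -1.000e+00]] 0.2146500344895957 71.47983312606812 [-0.97953284 -0.68464289  5.24201837] [-0.66  0.48  0.1   1.9  -0.06  0.77  1.35]
[0.98032369 0.01817261 0.008     ] 0.3109564567122237 -3.6558072299415736
lens [0.95442005 0.01982766 0.2       ] [210.90846451 400.47291889] [418.08334374 167.33473309]
```

```bash
cat > plan.py <<'E'
from h import *
def mk(pos,Rm): T=np.eye(4);T[:3,:3]=Rm;T[:3,3]=pos;return T
p,R=pose()
H0=mk([.4424,.2707,0],Ro.from_euler("z",18.05,degrees=True).as_matrix())
TH=np.linalg.inv(mk(p,R.as_matrix()))@H0; np.save("TH.npy",TH)   # handle in tool
lean0=.69;psi=np.radians(-3.66);pin=np.array([.670,.038])
def target(gp,psi,lean):
    Rm=(Ro.from_euler("z",psi)*Ro.from_euler("y",lean-lean0)).as_matrix()
    g=np.array([.150+.006*np.sin(lean0),0,.032+.006*np.cos(lean0)])
    return mk(gp-Rm@g,Rm)@np.linalg.inv(TH)
F=target(np.array([*pin,.129]),psi,.664)
B=F.copy();B[:3,3]-=.11*np.array([np.cos(psi),np.sin(psi),0])
A=mk(p+[0,0,.07],R.as_matrix())
T=mk(p,R.as_matrix())
for n,N,k in(("A",A,2),("B",B,8),("F",F,4)):
    T0=T;print(n,N[:3,3].round(4))
    r=Ro.from_matrix(T[:3,:3].T@N[:3,:3]).as_rotvec()/k;Rc=T[:3,:3];
    for i in range(k):
        print([1]+(Rc.T@(N[:3,3]-T0[:3,3])/k).round(4).tolist()+r.round(4).tolist());Rc=Rc@Ro.from_rotvec(r).as_matrix()
    T=N
np.save("F.npy",F)
E
python3 plan.py
```

```text
A [0.4337 0.2684 0.0735]
[1, -0.0, 0.0, -0.035, 0.0, 0.0, 0.0]
[1, -0.0, 0.0, -0.035, 0.0, 0.0, 0.0]
B [0.3987 0.0559 0.0917]
[1, 0.0124, -0.0239, -0.0023, 0.0007, -0.0032, 0.0474]
[1, 0.0112, -0.0245, -0.0023, 0.0007, -0.0032, 0.0474]
[1, 0.01, -0.025, -0.0023, 0.0007, -0.0032, 0.0474]
[1, 0.0088, -0.0254, -0.0023, 0.0007, -0.0032, 0.0474]
[1, 0.0076, -0.0258, -0.0023, 0.0007, -0.0032, 0.0474]
[1, 0.0064, -0.0262, -0.0024, 0.0007, -0.0032, 0.0474]
[1, 0.0051, -0.0264, -0.0024, 0.0007, -0.0032, 0.0474]
[1, 0.0039, -0.0266, -0.0024, 0.0007, -0.0032, 0.0474]
F [0.5084 0.0488 0.0917]
[1, -0.0275, 0.0, 0.0007, 0.0, 0.0, 0.0]
[1, -0.0275, 0.0, 0.0007, 0.0, 0.0, 0.0]
[1, -0.0275, 0.0, 0.0007, 0.0, 0.0, 0.0]
[1, -0.0275, 0.0, 0.0007, 0.0, 0.0, 0.0]
```

servo_tool(
  steps=[
    [1,0,0,-0.0175,0,0,0],
    [1,0,0,-0.0175,0,0,0],
    [1,0,0,-0.0175,0,0,0],
    [1,0,0,-0.0175,0,0,0],
    [1,0.0124,-0.0239,-0.0023,0.0007,-0.0032,0.0474],
    [1,0.0112,-0.0245,-0.0023,0.0007,-0.0032,0.0474],
    [1,0.01,-0.025,-0.0023,0.0007,-0.0032,0.0474],
    [1,0.0088,-0.0254,-0.0023,0.0007,-0.0032,0.0474],
    [1,0.0076,-0.0258,-0.0023,0.0007,-0.0032,0.0474],
    [1,0.0064,-0.0262,-0.0024,0.0007,-0.0032,0.0474],
    [1,0.0051,-0.0264,-0.0024,0.0007,-0.0032,0.0474],
    [1,0.0039,-0.0266,-0.0024,0.0007,-0.0032,0.0474],
    [1,0,0,0,0,0,0],
    [1,0,0,0,0,0,0],
    [1,0,0,0,0,0,0],
  ],
)

```text
time: 5.53
tcp_pos: [0.398, 0.0563, 0.0909]
eef_rot: [0.013, 0.032, 0.999, -0.001]
force: [0.2, 0.6, -2.0]
grip_width: 0.209
grip_force: 70.5
```

Run:
```python
from h import *
import pickle
im=eyes.get_image("wrist");sc=eyes.get_image("scene");pickle.dump((im,sc),open("w3.pkl","wb"))
p,R=pose();F=np.load("F.npy");TH=np.load("TH.npy")
print(p,(R.inv()*Ro.from_matrix(F[:3,:3])).as_rotvec().round(4),R.inv().apply(F[:3,3]-p).round(4),status.get_state()["grip_width"],status.get_state()["force"])
T=np.eye(4);T[:3,:3]=R.as_matrix();T[:3,3]=p
g=(T@TH@[.1538,0,.0366,1])[:3];print("glass pred",g,proj(im,g),proj(sc,g))
a=cv2.resize(im["color"][:,:,::-1],(520,390));u,v=proj(sc,g).astype(int)
c=cv2.resize(sc["color"][v-40:v+38,u-50:u+6,::-1],(280,390),interpolation=cv2.INTER_CUBIC)
cv2.imwrite("pics/w3.png",np.hstack([a,c]))
```

```text
[0.39819639 0.05695252 0.09092887] [-0.0006 -0.0013  0.0023] [-0.1105 -0.0012  0.0021] 0.21063888011740264 [ 0.04358021  0.36492818 -2.04925463]
glass pred [0.55980363 0.04650441 0.12802241] [326.9119318 718.0178717] [293.27034467 269.53425633]
```

View pics/w3.png

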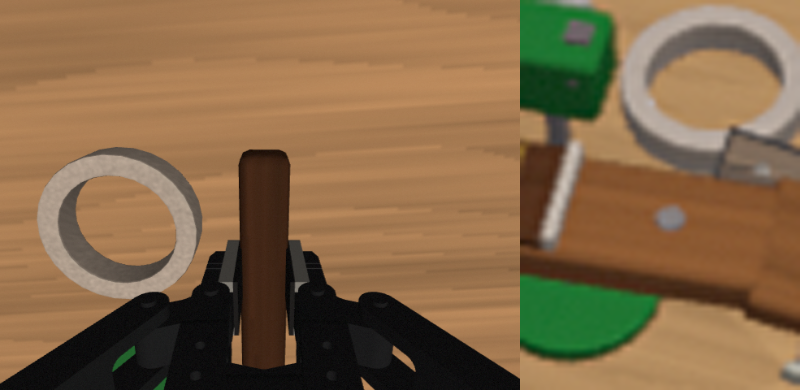

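Left: the handle is held straight in the pads, its tail end at about wrist pixel (325,186), with the tape clear below it. Right: the mirror's near corner shows behind the neck. I check for slip numerically and then slide in.

Run:
```python
from h import *
import pickle
im,sc=pickle.load(open("w3.pkl","rb"));p,R=pose();TH=np.load("TH.npy");T=np.eye(4);T[:3,:3]=R.as_matrix();T[:3,3]=p
for q in ([-.06,-.01,.018],[-.06,.01,.018],[-.06,-.01,0],[-.03,-.01,.018],[-.03,.01,.018]): print(q,proj(im,(T@TH@[*q,1])[:3]).round(1))
s=im["color"][:,:,:].astype(int)
for y in (182,184,186,188,190,192,195,200,210,220,230,250,260,270,280):
    r=np.where((s[y,270:380,0]<100))[0]+270;print(y,(r.min(),r.max()) if len(r) else None)
```

```text
[-0.06, -0.01, 0.018] [291.3 193.1]
[-0.06, 0.01, 0.018] [357.6 192.7]
[-0.06, -0.01, 0] [295.1 182.5]
[-0.03, -0.01, 0.018] [293.8 284.7]
[-0.03, 0.01, 0.018] [355.9 284.4]
182 None
184 (np.int64(306), np.int64(343))
186 (np.int64(301), np.int64(348))
188 (np.int64(299), np.int64(351))
190 (np.int64(298), np.int64(352))
192 (np.int64(297), np.int64(353))
195 (np.int64(296), np.int64(354))
200 (np.int64(294), np.int64(355))
210 (np.int64(294), np.int64(356))
220 (np.int64(294), np.int64(356))
230 (np.int64(294), np.int64(356))
250 (np.int64(294), np.int64(355))
260 (np.int64(295), np.int64(355))
270 (np.int64(295), np.int64(354))
280 (np.int64(295), np.int64(354))
```

servo_tool(
  steps=[
    [1,-0.0184,-0.0002,0.0003,0,0,0.0005],
    [1,-0.0184,-0.0002,0.0003,0,0,0.0005],
    [1,-0.0184,-0.0002,0.0004,0,0,0.0005],
    [1,-0.0184,-0.0002,0.0004,0,0,0.0005],
    [1,-0.0184,-0.0002,0.0004,0,0,0],
    [1,-0.0184,-0.0002,0.0003,0,0,0],
    [1,0,0,0,0,0,0],
    [1,0,0,0,0,0,0],
    [1,0,0,0,0,0,0],
  ],
)

```text
time: 6.38
tcp_pos: [0.5073, 0.0482, 0.0912]
eef_rot: [0.012, 0.033, 0.999, -0.001]
force: [-0.0, -0.2, -1.1]
grip_width: 0.213
grip_force: 70.5
```

Run:
```python
from h import *
import pickle
s1=eyes.get_image("scene");s2=eyes.get_image("side");pickle.dump((s1,s2),open("fin.pkl","wb"))
p,R=pose();F=np.load("F.npy");TH=np.load("TH.npy")
print(p,(R.inv()*Ro.from_matrix(F[:3,:3])).as_rotvec().round(4),R.inv().apply(F[:3,3]-p).round(4),status.get_state()["force"])
T=np.eye(4);T[:3,:3]=R.as_matrix();T[:3,3]=p
g=(T@TH@[.1538,0,.0366,1])[:3];h=(T@TH@[0,0,.009,1])[:3]
print(g,proj(s1,g),proj(s2,g),proj(s1,h),proj(s2,h))
def c(im,u,v): return cv2.resize(im["color"][v-45:v+45,u-30:u+30,::-1],(400,600),interpolation=cv2.INTER_CUBIC)
u=proj(s1,g).astype(int);w=proj(s2,g).astype(int);print(u,w)
cv2.imwrite("pics/fin.png",np.hstack([c(s1,*u),c(s2,*w)]))
```

```text
[0.50708903 0.04794046 0.09147338] [-0.0008 -0.0027 -0.0008] [-0.0013  0.001  -0.0002] [ 0.08226872 -0.50814023 -1.32014849]
[0.66871466 0.0369884  0.12834076] [273.70870736 304.10745894] [355.00828661 225.50489219] [299.2272238 263.7249592] [317.30186472 258.02337373]
[273 304] [355 225]
```

View pics/fin.png

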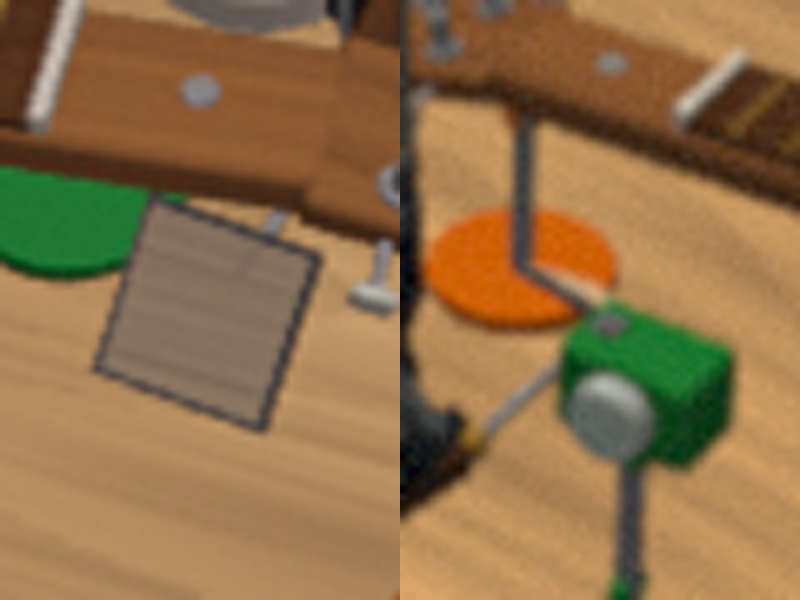

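The scene crop shows the whole frame below the neck with corners (152,195), (322,258), (265,432), (95,370). In the side view the green camera hides the head. I check the pose from these corners.

Run:
```python
from h import *
import pickle
from scipy.optimize import least_squares
s1,s2=pickle.load(open("fin.pkl","rb"))
c=np.array([[322,258],[265,432],[95,370],[152,195]])/6.667+[243,259]-.42
c2=cv2.cornerSubPix(cv2.cvtColor(s1["color"],cv2.COLOR_RGB2GRAY),c.astype(np.float32).reshape(-1,1,2),(2,2),(-1,-1),(3,30,.01)).reshape(-1,2);print(c.round(1).tolist(),c2.round(1).tolist())
h=.033;obj=np.array([[-h,h],[h,h],[h,-h],[-h,-h]])
def P(p):
    x,y,z,th,ps,ro=p;Rm=(Ro.from_euler("z",ps)*Ro.from_euler("y",th)*Ro.from_euler("z",ro)).as_matrix()
    return [proj(s1,np.array([x,y,z])+Rm@np.r_[o,0]) for o in obj]
pr=[.6687,.0370,.1283,.661,-.0631,0]
p0=np.array(P(pr));print("pred",p0.round(1).tolist(),"err",(c-p0).round(1).tolist())
f=lambda q:(np.array(P([q[0],q[1],.128,q[2],q[3],0]))-c).ravel()
s=least_squares(f,[.668,.037,.66,-.06]);print(s.x.round(4),s.fun.round(2))
# handle axis checks: neck pin in same view
print(onz(s1,200/6.667+243-.42,91/6.667+259-.42,.253))
```

```text
[[290.9, 297.3], [282.3, 323.4], [256.8, 314.1], [265.4, 287.8]] [[290.8999938964844, 297.29998779296875], [282.20001220703125, 323.70001220703125], [256.0, 314.20001220703125], [266.3999938964844, 289.0]]
pred [[291.3, 295.1], [282.4, 322.5], [256.4, 313.0], [265.1, 286.0]] err [[-0.4, 2.2], [-0.1, 0.9], [0.5, 1.1], [0.3, 1.9]]
[ 0.6724  0.0385  0.7799 -0.0908] [ 0.11 -0.11  0.22  0.66  0.03 -0.12 -0.36 -0.47]
[0.66919898 0.03860997 0.253     ]
```

Run:
```python
from h import *
import pickle
from scipy.optimize import least_squares
a=pickle.load(open("scene.pkl","rb"));s1,s2=pickle.load(open("fin.pkl","rb"))
h=.033;obj=np.array([[-h,h],[h,h],[h,-h],[-h,-h]])
def P(im,p):
    x,y,z,th,ps=p;Rm=(Ro.from_euler("z",ps)*Ro.from_euler("y",th)).as_matrix()
    return np.array([proj(im,np.array([x,y,z])+Rm@np.r_[o,-.001]) for o in obj])
def edges(im,q):
    # subpixel dark line of rim along each edge: search along edge normal for darkest point
    g=cv2.GaussianBlur(cv2.cvtColor(im["color"],cv2.COLOR_RGB2GRAY),(0,0),.5).astype(np.float32);L=[];c=q.mean(0)
    for i in range(4):
        A,B=q[i],q[(i+1)%4];n=np.array([-(B-A)[1],(B-A)[0]])/np.linalg.norm(B-A);n*=np.sign(n@((A+B)/2-c));pts=[]
        for t in np.linspace(.15,.85,15):
            o=np.arange(-4,4,.1);S=(A+t*(B-A))+o[:,None]*n
            v=cv2.remap(g,S[:,0].astype(np.float32)[:,None],S[:,1].astype(np.float32)[:,None],cv2.INTER_LINEAR).ravel();pts.append(o[v.argmin()])
        L.append(np.round([np.median(pts),np.std(pts)],2).tolist())
    return L
print("order edges: +y, far, -y, handle-side; offset of rim line from predicted outer edge, outward +")
print("before",edges(a,P(a,[.5887,.3182,.0366,.69,.315])))
print("now",edges(s1,P(s1,[.6687,.0370,.1283,.661,-.0631])))
```

```text
order edges: +y, far, -y, handle-side; offset of rim line from predicted outer edge, outward +
before [[-1.6, 0.1], [0.7, 0.21], [0.3, 0.38], [-2.0, 0.09]]
now [[-0.8, 0.23], [0.7, 0.23], [-0.1, 1.29], [3.2, 0.8]]
```

The frame's offset in the scene view is the same before and after the grasp, about 1.35 px. It is therefore a calibration bias, and the mirror has not slipped. Correcting the pin by it gives about (0.669, 0.040), so I make a final nudge and let it settle.

servo_tool(
  steps=[
    [1,-0.0003,0.0015,0,0,-0.001,0],
    [1,0,0.0015,0,0,-0.001,0],
    [1,0,0,0,0,0,0],
    [1,0,0,0,0,0,0],
    [1,0,0,0,0,0,0],
    [1,0,0,0,0,0,0],
    [1,0,0,0,0,0,0],
    [1,0,0,0,0,0,0],
  ],
)

```text
time: 7.15
tcp_pos: [0.5088, 0.0501, 0.0919]
eef_rot: [0.014, 0.034, 0.999, -0.001]
force: [-0.6, -0.7, -1.2]
grip_width: 0.212
grip_force: 70.5
```

Run:
```python
from h import *
p,R=pose();TH=np.load("TH.npy");s=status.get_state();T=np.eye(4);T[:3,:3]=R.as_matrix();T[:3,3]=p
H=T@TH;g=(H@[.1538,0,.0366,1])[:3];n=H[:3,:3]@[np.sin(.69),0,np.cos(.69)]
print(g,"lean",np.arccos(n[2]),"yaw",np.degrees(np.arctan2(n[1],n[0])),s["grip_force"],s["force"],abs(s["dq"]).max())
if abs(g-[.669,.040,.129]).max()<.003 and abs(np.arccos(n[2])-.664)<.01: print(workorder.close_job())
```

```text
[0.67027911 0.03894108 0.12942799] lean 0.6628772009892456 yaw -3.7243656482915024 70.47164797782898 [-0.57021803 -0.72431429 -1.19653597] 0.0017257962067146336
the job is handed in; nothing more can be done
None
```

I handed the job in at about 7 s with the gripper holding the mirror still: by my measurements the glass is 10 cm below the pin, within about 2 mm, and faces the aim point within about 0.02 rad, though I have no view from the bench camera to confirm what it sees.

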